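Set the sample mill's grinding gap by clicks and lock it

TASK

Set the grinding gap of the bench mill for the next sample: turn the black fluted dial on top clockwise until it comes up against its closed stop (only just touch the stop, do not force it), then open it anticlockwise by exactly 8 clicks. Then swing the lock lever on the mill's right side toward the front as far as it goes, so that its pawl holds the dial there. Do not force the lever, and leave the catch pan and the other things on the table where they are.

Things in the scene. Friction and masses are not known exactly. Their poses are not given: they have to be found in the camera images.
- mill: Bench disc mill, fixed. Grey base 285 x 176 mm, round chamber with 134 mm cover (top z = 100 mm), on it a 98 mm steel collar (to z = 114) and the black dial; white motor box behind (to z = 109 with its small knob, not used here), feed funnel on the left (rim z = 138, 79 mm or more from the dial axis), spout in front. Origin on the table under the dial axis; x to the motor, y to the funnel, z up.
- dial_grip (a point): Point on the dial's axis, z = 138 mm, fixed to the mill: it does not turn with the dial. The grip is an upright black fluted cylinder 44 mm across, z = 119 to 155.5 mm, on an 80 mm skirt (top z = 119). The dial has no marks and is read by clicks. Clockwise from above closes, anticlockwise opens. It starts at rest in a click, 2 to 5 clicks open, unknown which.
- dial_detent (a point): Place of the spring plunger in the collar that makes the clicks, 34 mm in front of the axis. 24 clicks a turn, 15 degrees each. From a click the resisting torque rises within 2 degrees to about 0.2 N m, falls to zero half way, then the dial pulls itself on into the next click. Released, it settles in the nearest click. The grip does not slip under 0.65 N m when held with 20 N or more.
- zero_stop: Closed stop: a 5 mm steel pin hidden under the dial's skirt, 38 mm from the dial's axis; a dog on the dial meets it about 2 degrees clockwise past the closed click, and the torque then climbs steeply, well above that of a click. More than 18 N on it (about 0.65 N m on the dial) spoils the setting. Origin at the pin's foot.
- disc_face (a point): Centre of the upper grinding disc's face, hidden in the chamber on the dial's axis. The dial's thread lifts it 0.05 mm a click; its height over plate_face is the grinding gap, 0 at the closed click and 0.40 mm at 8 clicks. Much too fine for the position readings: count the clicks.
- plate_face (a point): Centre of the fixed lower grinding plate's face, hidden in the chamber, fixed to the mill: z = 70 mm on the dial's axis, z up.
- lock_lever: Steel lock lever on the cover, right rear (-y side). Origin on its upright pivot, at x = 50, y = -34, z = 100 mm of the mill. Found open; 0.5 rad clockwise from above (knob toward the front) locks it, against a hard end. It stays where it is left; about 1 N at the knob moves it. The pawl on its other arm goes into the collar and fits between two teeth only with the dial at rest in a click.
- lever_knob (a point): The lever's knob: upright black cylinder 14 mm across, from z = 102 to 140 mm; this point lies on its axis at z = 126 mm, 80 mm from the pivot. Open, it stands at x = 96, y = -100 mm of the mill.
- lever_locked (a point): Where the knob's point lies with the lever fully locked: fixed to the mill, x = 59, y = -114, z = 126 mm of the mill.
- catch_pan: Loose steel pan on the table under the spout, in front of the mill, 84 mm across, 26 mm high. Origin at the centre of its underside. Bystander.
- dropper_bottle: Amber dropper bottle standing loose, 31 mm across, 100 mm high, origin under its centre. Bystander.
- cleaning_brush: Loose dusting brush lying flat, 155 mm long, 11 mm high, origin at its middle. Bystander.
- vial_white: Capped sample vial with a pale cap standing loose, 20 mm across, 53 mm high, origin under its centre. Bystander.
- petri_dish: Closed clear petri dish lying loose, 93 mm across, 14 mm high, origin under its centre. Bystander.

How it is judged (in metres and radians):
On the way, in this order (a step that is already met when the one before it is completed fails the run):
1. the dial is closed: gap under 0.0125 mm, a quarter of a click (z of disc_face in the frame of plate_face below 1.25e-05 m), for 0.05 s.
2. the dial stands 8 clicks open: gap 0.40 mm within 0.015 mm, for 0.2 s (z of disc_face in the frame of plate_face between 0.000385 and 0.000415 m), for 0.2 s.
At the end, for the whole second after the job is handed in: The dial stands in the 8th click from closed (gap 0.40 mm within 0.015 mm) and the lever is locked, its knob within 6 mm of its locked place, at rest (all of step 2 and horizontal distance between lever_knob and lever_locked below 0.006 m and linear speed of lock_lever below 0.01 m/s); the robot touches nothing.
It fails at once if the closed stop is forced (over 18 N on the stop pin) (contact force between zero_stop and anything else above 18 N).
It fails at once if the lock lever is forced (over 25 N on it) (contact force between lock_lever and the arm above 25 N).
It fails at once if the catch pan is moved by more than 20 mm (distance of catch_pan from where it was at the start of the episode above 0.02 m).
It fails at once if a bystander is moved by more than 30 mm or the bottle is knocked over (distance of any of dropper_bottle, cleaning_brush, vial_white, petri_dish from where it was at the start of the episode above 0.03 m or angle between dropper_bottle's own z axis and vertical above 0.5 rad).
It also fails if it takes over 64 s, if anything falls off the work surface, if the arm or the gripper's body presses on something with over 40 N, if the wrist force passes 120 N, or if a joint passes its speed limit or range.

ROBOT

A 6-joint arm with a two-finger parallel gripper is mounted at the origin on a cart in front of the work surface, level with it; the furniture and walls round the work are solid. World frame = base frame: x ahead of the robot, y to its left, z up, the work surface at z = 0. Lengths are in mm, angles in rad, forces in N, time in s.
With the tool pointing down it reaches from about 350 to 875 mm from the base axis. Payload 4.2 kg.
Tool frame: the origin (TCP) lies between the finger pads; the fingertips stand 25 mm ahead of it and the grasp point (between the pads) lies 6 mm ahead of it; z points along the fingers, y is the direction in which the jaws open and shut (so a half turn about z gives the same grasp; the last joint's range is limited). The gripper opens to 85 mm and grips with 20 to 120 N. Pads are 22 mm wide; open, the fingers measure 114 mm over their backs; the gripper's body (76 mm by 85 mm) begins 54 mm behind the grasp point. The pads swing forward as they close: fully open they stand 13 mm farther back than shut.
Start: joints at [-0.859, 0.385, 0.008, 0, -1.194, -0.259], TCP at [273.44, -561.988, 256.312] pointing down, gripper open.
Joint ranges: [-3.14, 3.14], [-1.21, 2.06], [-1.07, 1.41], [-3.16, 2.05], [-2.99, -0.16], [-3.1, 3.1]. Speed limits (rad/s): [2.79, 2.79, 3.14, 3.14, 3.14, 3.14].

INTERFACE

Orientations are given as a unit quaternion [x, y, z, w].
In Python, from cell import robot, solver, viewer gives the robot as it stands. The module is installed in compiled form; this text tells all that it offers. Calls block until the motion is done:
- robot.move_to(position, orientation): joint-space move of the TCP to a pose.
- robot.line_to(position, rotation=None, velocity=150): straight line of the TCP; rotation=None keeps the orientation; velocity is the mean speed in mm/s.
- robot.movej(angles): joint-space move.
- robot.command_gripper(opening): finger opening in mm; the grip force is fixed at half the most; returns when the fingers have stopped.
- robot.dwell(seconds).
- solver.ik(position, orientation): joint angles nearest the present ones, or None.
- robot.read_state(): the state.
- viewer.snapshot(name): name is "scene" or "top" or "wrist"; returns a dict with "pixels" (480x640x3 uint8, red, green, blue), "intrinsics" (3x3 intrinsics, pixels), "R" (3x3) and "t" (3): a world point X has camera coordinates R X + t. Camera axes: x right, y down, z forward; pixel columns grow to the right and rows downward; lengths in mm; the calibration is good to about 2 mm. The wrist camera is an equidistant fisheye: a pixel r from the principal point sees the ray r / f radians off the axis. A picture is of the moment at which its call begins. There is no depth.
A pose or a line that the arm cannot do raises robot.IKError and nothing moves.
- robot.hand_in(): hands the job in, once; it reports no verdict.
The state is a dict: "clock": time; "q": joint angles; "qd": joint speeds; "joint_torque": joint torques, N m; "ee_pos": TCP position; "orientation": TCP orientation; "contact_force": force on the tool from outside, world axes, zero at the start; "torque": the same for the moment, N m; "gripper_width": finger opening in mm.
Only numpy, scipy, OpenCV 4.12 (cv2) and the standard library are available. Lean on these libraries where they do the work, as an engineer would, in place of code of your own. Each camera call takes 0.05 s, during which the arm holds its last target. There are 200 camera calls.

## Working session

There is one attempt and no reset: what is moved stays moved. The work goes in short steps, each a Python script; the robot and the scene stay as the last script left them, time stands still between calls to the robot, and variables do not carry over. Pictures are saved under pics/ and viewed, about 8 in all and at most 12, crops included, and the job is handed in when it is done.

```bash
mkdir -p pics
python3 - <<'E'
from cell import robot, solver, viewer
import cv2,numpy as np
for n in ("scene","top"):
    s=viewer.snapshot(n); cv2.imwrite(f"pics/{n}0.png",s["pixels"][:,:,::-1])
    print(n,s["intrinsics"],s["R"],s["t"])
st=robot.read_state(); print({k:np.round(v,3) for k,v in st.items()})
E
```

```text
scene [[623.5609209    0.         323.688857  ]
 [  0.         623.5609209  246.55241717]
 [  0.           0.           1.        ]] [[ 0.42878675 -0.90326775 -0.01578918]
 [-0.46413145 -0.20526428 -0.86165456]
 [ 0.77506382  0.37679431 -0.50724957]] [-306.929513    306.81682544  940.21362069]
top [[528.2714876    0.         320.85970344]
 [  0.         528.2714876  233.3016117 ]
 [  0.           0.           1.        ]] [[ 3.99596281e-02 -9.99201266e-01  2.40913702e-04]
 [-9.76947032e-01 -3.91202465e-02 -2.09866870e-01]
 [ 2.09708666e-01  8.15084213e-03 -9.77729942e-01]] [-127.09689549  540.61205123 1222.24414855]
{'clock': np.float64(0.1), 'q': array([-0.859,  0.385,  0.007, -0.   , -1.194, -0.259]), 'qd': array([-0.001, -0.002,  0.003,  0.002, -0.001,  0.001]), 'joint_torque': array([-2.0000e-03, -3.9332e+01,  1.8893e+01,  4.1980e+00, -3.0000e-03,
        0.0000e+00]), 'ee_pos': array([ 273.249, -561.609,  255.349]), 'orientation': array([-0.224,  0.974,  0.001, -0.   ]), 'contact_force': array([-0.299,  0.097,  0.176]), 'torque': array([-0.04 , -0.03 ,  0.025]), 'gripper_width': np.float64(85.663)}
```

View pics/top0.png

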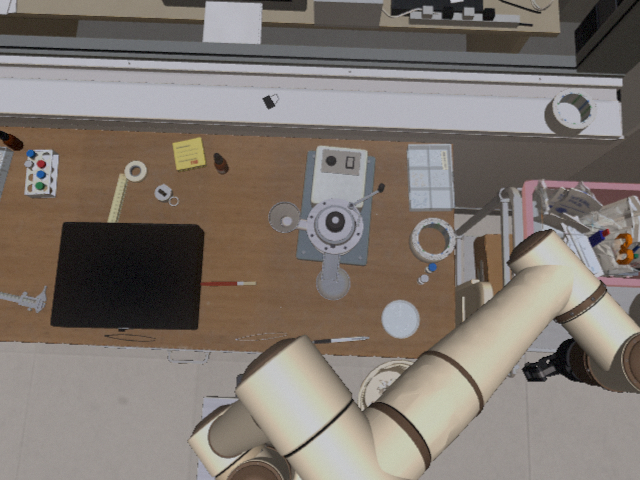

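View pics/scene0.png

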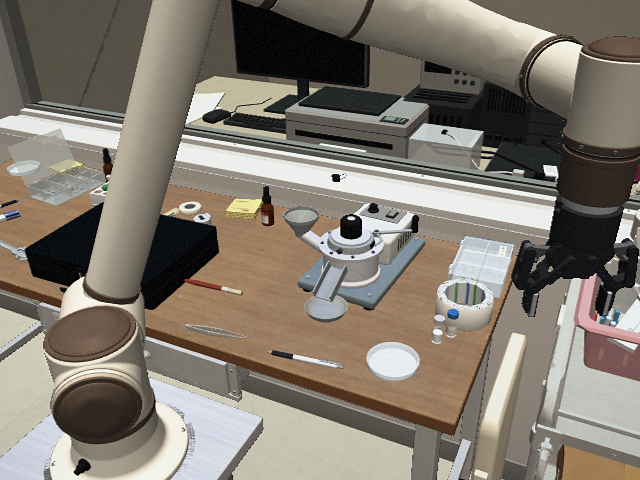

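The top view shows the dial near (335,221) and the lever knob near (381,188). The scene view shows the dial top near (351,218). Next I'll enlarge both.

```bash
cat > h.py <<'E'
import numpy as np, cv2
from scipy.spatial.transform import Rotation as Ro
from cell import robot, solver, viewer
def ray(s,u,v):
    K,R,t=s["intrinsics"],s["R"],s["t"]
    return -R.T@t, R.T@np.linalg.inv(K)@np.array([u,v,1.])
def atz(s,u,v,z):
    c,d=ray(s,u,v); return c+d*(z-c[2])/d[2]
def proj(s,X):
    p=s["intrinsics"]@(s["R"]@np.asarray(X,float)+s["t"]); return p[:2]/p[2]
E
python3 - <<'E'
from h import *
a=viewer.snapshot("top"); b=viewer.snapshot("scene")
p=a["pixels"][140:280,260:400,::-1]; q=b["pixels"][190:290,290:430,::-1]
cv2.imwrite("pics/c1.png",np.hstack([cv2.resize(p,(560,560),interpolation=2)[:, :400] if 0 else cv2.resize(p,(400,400),interpolation=2),cv2.resize(q,(400,286),interpolation=2).copy() if 0 else cv2.copyMakeBorder(cv2.resize(q,(400,286),interpolation=2),0,114,0,0,0)]))
print(atz(a,335,221,155.5),atz(a,381,188,140),atz(b,351,217,155.5),atz(b,415,218,140))
E
```

```text
[ 553.69173139 -136.76789694  155.5       ] [ 639.79278053 -240.30208835  140.        ] [ 559.96144251 -137.00690338  155.5       ] [ 635.2724378  -246.36386996  140.        ]
```

View pics/c1.png

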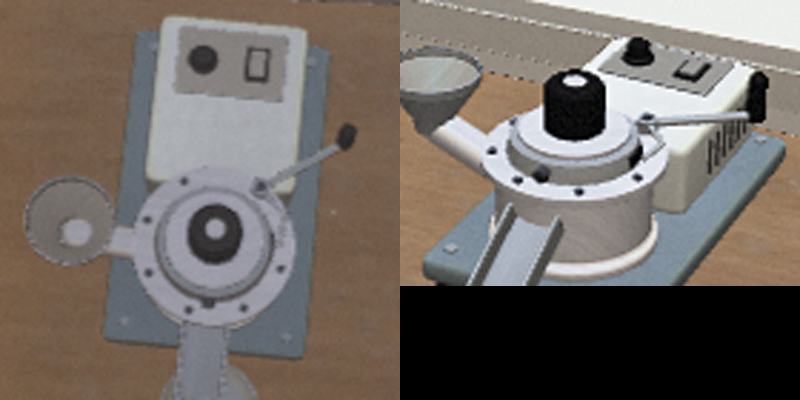

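Dial about (557,-137). Next: mill yaw, a move above the dial, and one close wrist view.

```bash
cat >> h.py <<'E'
def wproj(s,X):
    K=s["intrinsics"]; c=s["R"]@np.asarray(X,float)+s["t"]
    th=np.arctan2(np.hypot(c[0],c[1]),c[2]); d=c[:2]/np.hypot(c[0],c[1])*th
    return np.array([K[0,0]*d[0]+K[0,2],K[1,1]*d[1]+K[1,2]])
def watz(s,u,v,z):
    K=s["intrinsics"]; d=np.array([(u-K[0,2])/K[0,0],(v-K[1,2])/K[1,1]]); th=np.linalg.norm(d)
    r=s["R"].T@np.array([*(d/th*np.sin(th)),np.cos(th)]); c=-s["R"].T@s["t"]
    return c+r*(z-c[2])/r[2]
def down(a): # tool down, jaw (y) axis along world angle a
    y=np.array([np.cos(a),np.sin(a),0]); z=np.array([0,0,-1.]); return Ro.from_matrix(np.c_[np.cross(y,z),y,z]).as_quat()
E
python3 - <<'E'
from h import *
a=viewer.snapshot("top")
f=lambda x,y:atz(a,260+x/2.857,140+y/2.857,20)
for A,B in (((107,340),(137,30)),((303,355),(328,50)),((303,355),(107,340))):
    d=f(*B)-f(*A); print(np.degrees(np.arctan2(d[1],d[0])),np.linalg.norm(d))
k=atz(a,381.8,185.8,140); print(k)
for ang in np.radians([-90,-60,-30,0,30,60,90]):
    q=solver.ik([540,-137,300],down(ang)); print(np.degrees(ang),None if q is None else np.round(q,3))
robot.move_to([510,-140,290],down(np.radians(-105)) if 0 else down(np.radians(75)))
st=robot.read_state(); print(st["clock"],st["q"],st["ee_pos"])
s=viewer.snapshot("wrist"); cv2.imwrite("pics/w1.png",s["pixels"][:,:,::-1]); print(s["intrinsics"],wproj(s,[557,-137,155.5]),wproj(s,[557,-137,119]))
E
```

```text
-2.6426623328464114 284.5807656657977
-3.3697669836449813 278.9178770587544
87.86595511617912 169.64576179725148
[ 645.15567864 -242.06113689  140.        ]
-90.0 [ 0.042  0.241 -0.089  0.    -1.241  1.528]
-59.99999999999999 [ 0.042  0.241 -0.089  0.    -1.241  2.052]
-29.999999999999996 [ 0.042  0.241 -0.089  0.    -1.241  2.576]
0.0 None
29.999999999999996 [ 0.042  0.241 -0.089  0.    -1.241 -2.66 ]
59.99999999999999 [ 0.042  0.241 -0.089  0.    -1.241 -2.137]
90.0 [ 0.042  0.241 -0.089  0.    -1.241 -1.613]
2.0167 [ 3.81322876e-02  1.97269217e-01 -1.71138642e-01  5.58273997e-05
 -1.20252316e+00 -1.87129812e+00] [ 509.90661739 -140.47712862  289.94926398]
[[371.64829954   0.         324.76522828]
 [  0.         371.64829954 240.47115751]
 [  0.           0.           1.        ]] [345.32501428 293.97363439] [343.17279093 275.70995947]
```

View pics/w1.png

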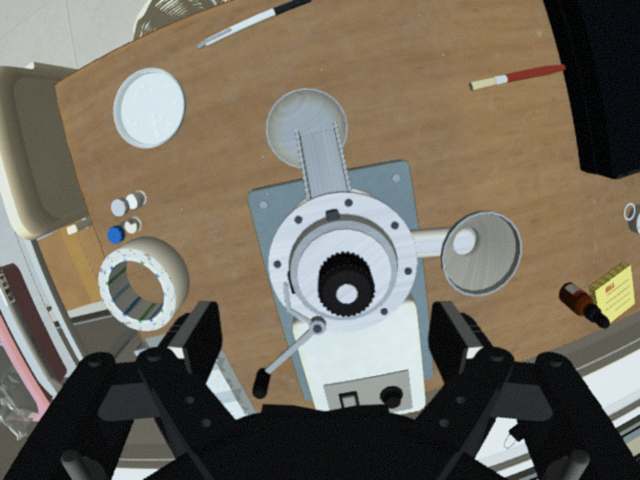

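The wrist view puts the dial cap at (346,293), which agrees with the prediction to about 1 mm. The knob top is near (259,390). The mill's yaw is about -3°. Next I descend and grip.

Run:
```python
from h import *
s=viewer.snapshot("wrist"); d=watz(s,346,293.3,155.5); print(d, watz(s,259,390,140))
c=[557.3,-137]
for y in (-2,-3,-4):
    r=Ro.from_euler('z',y,degrees=True).apply([[96,-100,0],[59,-114,0],[50,-34,0]]); print(y,(r[:,:2]+c).round(1).tolist())
c=d[:2]
robot.move_to([*c,200],down(np.pi))
robot.line_to([*c,150],velocity=100)
robot.dwell(.2); s0=robot.read_state(); print(s0["clock"],s0["q"],s0["ee_pos"],s0["contact_force"],s0["torque"])
robot.command_gripper(35); robot.dwell(.2)
s0=robot.read_state(); print(s0["clock"],s0["q"],s0["ee_pos"],s0["contact_force"],s0["torque"],s0["gripper_width"])
```

```text
[ 556.53689114 -136.53505533  155.5       ] [ 640.83302424 -238.85263155  140.        ]
-2 [[649.8, -240.3], [612.3, -253.0], [606.1, -172.7]]
-3 [[647.9, -241.9], [610.3, -253.9], [605.5, -173.6]]
-4 [[646.1, -243.5], [608.2, -254.8], [604.8, -174.4]]
4.575 [ 4.20407447e-02  3.94389315e-01 -2.65582463e-01  1.58672215e-04
 -9.09091753e-01 -4.20472262e-02] [ 557.00470889 -136.54478871  150.85057044] [0.80808454 0.39862152 0.11451494] [-0.04682408 -0.00034603  0.02233043]
5.25 [ 4.20620494e-02  3.94649386e-01 -2.66221581e-01  2.13948262e-04
 -9.10228969e-01 -4.20490551e-02] [ 556.36176556 -136.5720458   150.50113739] [-2.90452756  0.78269876  5.0076474 ] [0.26811013 0.83359165 0.01721254] 42.72422262987192
```

```bash
cat >> h.py <<'E'
def turn(q,to,step,lim,sgn,log):
    "turn joint 6 of target q to angle 'to' (rad) in steps; stop if resisting torque exceeds lim"
    n=max(1,int(np.ceil(abs(to-q[5])/step)))
    for a in np.linspace(q[5],to,n+1)[1:]:
        q[5]=a; robot.movej(list(q)); s=robot.read_state()
        log.append((s["clock"],np.degrees(a),np.degrees(s["q"][5]),s["torque"][2],*s["contact_force"]))
        if sgn*s["torque"][2]>lim: return True
    return False
E
python3 - <<'E'
from h import *
q=np.array(robot.read_state()["q"]); np.save("q0.npy",q)
L=[]; print(turn(q,q[5]-np.radians(14),np.radians(1),.3,1,L)); print(np.round(L,3)); np.save("qc.npy",q)
E
```

```text
False
[[  5.5    -3.409  -3.385   0.17   -1.059   0.577   1.997]
 [  5.75   -4.409  -4.396   0.196  -0.987   0.251   4.363]
 [  6.     -5.409  -5.405   0.162  -1.263  -0.431   3.939]
 [  6.25   -6.409  -6.404   0.138  -1.741   0.943   4.026]
 [  6.5    -7.409  -7.408   0.055  -1.566   0.325   4.063]
 [  6.75   -8.409  -8.409   0.027  -2.215  -0.126   4.199]
 [  7.     -9.409  -9.408  -0.049  -1.846   0.685   3.963]
 [  7.25  -10.409 -10.407  -0.065  -1.96    0.429   4.777]
 [  7.5   -11.409 -11.408  -0.086  -2.549   0.718   5.199]
 [  7.75  -12.409 -12.407  -0.087  -2.176   0.895   4.852]
 [  8.    -13.409 -13.41   -0.117  -1.955   2.147   5.012]
 [  8.25  -14.409 -14.409  -0.158  -2.283   1.287   5.106]
 [  8.5   -15.409 -15.419  -0.152  -2.045   1.356   5.762]
 [  8.75  -16.409 -16.419  -0.133  -2.738   2.13    5.15 ]]
```

Run:
```python
from h import *
q=np.load("qc.npy"); c0=np.radians(-2.41); L=[]; hit=False
for k in range(1,6):
    c=c0-k*np.radians(15)
    turn(q,c-np.radians(1),np.radians(2),.3,1,L)
    hit=turn(q,c-np.radians(4),np.radians(.5),.29,1,L)
    if hit: break
    if k<5: turn(q,c-np.radians(14),np.radians(2.5),.29,1,L)
np.save("qc.npy",q); print(hit,k); print(np.round(L,3)[:,:4])
```

```text
True 2
[[ 9.0000e+00 -1.7410e+01 -1.7388e+01  3.1000e-02]
 [ 9.2500e+00 -1.8410e+01 -1.8374e+01  1.4900e-01]
 [ 9.5000e+00 -1.8910e+01 -1.8903e+01  1.5800e-01]
 [ 9.7500e+00 -1.9410e+01 -1.9400e+01  1.8500e-01]
 [ 1.0000e+01 -1.9910e+01 -1.9909e+01  1.2600e-01]
 [ 1.0250e+01 -2.0410e+01 -2.0406e+01  2.0200e-01]
 [ 1.0500e+01 -2.0910e+01 -2.0913e+01  8.6000e-02]
 [ 1.0750e+01 -2.1410e+01 -2.1412e+01  1.2700e-01]
 [ 1.1000e+01 -2.3410e+01 -2.3430e+01  9.0000e-03]
 [ 1.1250e+01 -2.5410e+01 -2.5440e+01  3.0000e-03]
 [ 1.1500e+01 -2.7410e+01 -2.7451e+01 -1.0900e-01]
 [ 1.1750e+01 -2.9410e+01 -2.9462e+01 -1.6300e-01]
 [ 1.2000e+01 -3.1410e+01 -3.1468e+01 -2.0500e-01]
 [ 1.2250e+01 -3.2410e+01 -3.2436e+01  4.0000e-02]
 [ 1.2500e+01 -3.3410e+01 -3.3405e+01  1.5800e-01]
 [ 1.2750e+01 -3.3910e+01 -3.3898e+01  1.9700e-01]
 [ 1.3000e+01 -3.4410e+01 -3.4383e+01  2.5600e-01]
 [ 1.3250e+01 -3.4910e+01 -3.4848e+01  4.2600e-01]]
```

The closed stop showed at 2.4° past the closed click, 2 clicks from the start (torque 0.43 N m, below 0.65). Now I open by 120° from the closed click.

Run:
```python
from h import *
q=np.load("qc.npy"); L=[]
print(turn(q,np.radians(-32.41+120),np.radians(3),.38,-1,L)); robot.dwell(.4); np.save("qc.npy",q)
L=np.array(L); print(np.round(L[:,[2,3]],2).tolist(), L[-1]); s=robot.read_state(); print(s["clock"],s["torque"],s["contact_force"],np.degrees(s["q"][5]))
```

```text
False
[[-31.95, -0.08], [-28.97, -0.07], [-25.96, -0.02], [-22.96, 0.11], [-19.95, 0.13], [-17.01, 0.03], [-14.03, -0.14], [-11.06, -0.03], [-8.11, 0.09], [-5.16, 0.2], [-2.19, -0.04], [0.78, -0.12], [3.76, -0.02], [6.76, 0.03], [9.77, 0.11], [12.76, -0.01], [15.74, -0.09], [18.74, 0.0], [21.74, 0.06], [24.73, 0.14], [27.69, 0.01], [30.67, -0.13], [33.68, -0.05], [36.68, 0.03], [39.67, 0.18], [42.63, -0.01], [45.61, -0.19], [48.62, -0.02], [51.62, 0.02], [54.61, 0.15], [57.57, 0.04], [60.55, -0.18], [63.56, 0.01], [66.55, 0.0], [69.55, 0.17], [72.52, 0.05], [75.51, -0.11], [78.5, -0.05], [81.47, 0.06], [84.44, 0.16], [87.4, 0.03]] [2.35000000e+01 8.75900000e+01 8.74020743e+01 3.44266050e-02
 2.51961381e+00 4.47402559e+00 2.72158219e+00]
23.9 [ 1.32556264 -0.57098046  0.03844615] [2.66853421 4.56646061 2.863486  ] 87.39719309459345
```

All 8 detent cycles show in the torque. I release the dial, retreat, and take a look over the knob.

Run:
```python
from h import *
robot.command_gripper(72); p=robot.read_state()["ee_pos"]
robot.line_to([p[0],p[1],215],velocity=150)
a=np.radians(197.7)
robot.move_to([600,-225,230],down(a)); robot.command_gripper(50)
st=robot.read_state(); print(st["clock"],st["q"],st["gripper_width"],st["contact_force"])
s=viewer.snapshot("wrist"); cv2.imwrite("pics/w2.png",s["pixels"][:,:,::-1])
for X in ([557,-136.7,155.5],[647.6,-241.6,140],[647.6,-241.6,126],[610,-253.6,140],[605,-173.3,110]): print(X,wproj(s,X).round(1))
```

```text
26.2583 [-1.06292218e-01  4.29104834e-01  1.04773995e-02 -3.84167848e-05
 -1.15203477e+00  4.15870035e-01] 50.285973362231005 [ 0.09526728 -0.25602261 -0.03515144]
[557, -136.7, 155.5] [346.3 400.1]
[647.6, -241.6, 140] [255.7 206.9]
[647.6, -241.6, 126] [259.8 202.4]
[610, -253.6, 140] [323.9 206.5]
[605, -173.3, 110] [296.6 305.7]
```

View pics/w2.png

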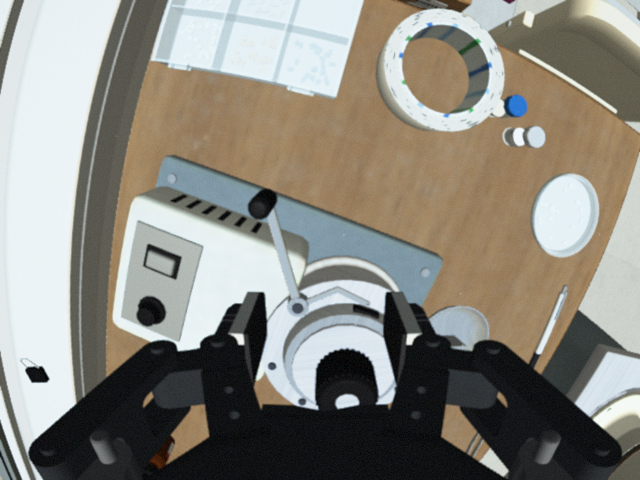

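The knob top is at about (258,210), against a predicted (256,207). The lever arm lies between the jaws, so I can straddle the knob and push.

Run:
```python
from h import *
a=np.radians(197.7); d=np.array([np.cos(a),np.sin(a),0])
k=np.array([646.5,-241.5,142.])
robot.move_to([k[0],k[1],190],down(a)); robot.line_to(k,velocity=120); robot.dwell(.2)
s0=robot.read_state(); f0=np.array(s0["contact_force"]); print(s0["clock"],s0["ee_pos"],f0)
L=[]; x=0
while x<64:
    x+=2 if x<48 else .5
    robot.line_to(k+d*x,velocity=15); s=robot.read_state(); f=-(np.array(s["contact_force"])-f0)@d
    L.append((x,round(f,2)))
    if f>4.5 or s["clock"]>52: break
print(L,s["clock"],s["ee_pos"],s["contact_force"])
w=viewer.snapshot("top"); cv2.imwrite("pics/t2.png",cv2.resize(w["pixels"][140:280,260:420,::-1],(640,560)))
```

```text
27.4167 [ 647.08248658 -241.58606882  143.42012636] [-0.28798145 -0.21666875  0.46306619]
[(2, np.float64(0.02)), (4, np.float64(-0.12)), (6, np.float64(0.69)), (8, np.float64(-0.05)), (10, np.float64(-0.44)), (12, np.float64(1.26)), (14, np.float64(0.38)), (16, np.float64(0.1)), (18, np.float64(1.03)), (20, np.float64(0.31)), (22, np.float64(0.4)), (24, np.float64(0.03)), (26, np.float64(1.24)), (28, np.float64(0.98)), (30, np.float64(0.04)), (32, np.float64(0.62)), (34, np.float64(0.45)), (36, np.float64(0.89)), (38, np.float64(0.95)), (40, np.float64(0.4)), (42, np.float64(0.26)), (44, np.float64(0.82)), (46, np.float64(0.43)), (48, np.float64(1.5)), (48.5, np.float64(0.04)), (49.0, np.float64(0.68)), (49.5, np.float64(0.51)), (50.0, np.float64(1.32)), (50.5, np.float64(0.9)), (51.0, np.float64(0.91)), (51.5, np.float64(1.45)), (52.0, np.float64(0.81)), (52.5, np.float64(0.9)), (53.0, np.float64(0.96)), (53.5, np.float64(0.67)), (54.0, np.float64(0.63)), (54.5, np.float64(0.84)), (55.0, np.float64(0.88)), (55.5, np.float64(0.68)), (56.0, np.float64(0.41)), (56.5, np.float64(0.17)), (57.0, np.float64(1.77)), (57.5, np.float64(1.61)), (58.0, np.float64(1.56)), (58.5, np.float64(2.97)), (59.0, np.float64(5.7))] 39.7167 [ 591.10564463 -259.16183824  142.04977251] [ 4.67490442  2.99336621 -1.68201665]
```

The end stop came at 59 mm, against an expected 58 or so. I back off, lift clear and check.

Run:
```python
from h import *
a=np.radians(197.7); d=np.array([np.cos(a),np.sin(a),0]); k=np.array([646.5,-241.5,142.])
robot.line_to(k+d*42,velocity=80); robot.line_to(k+d*42+[0,0,78],velocity=120); robot.move_to([575,-225,240],down(a)); robot.dwell(.2)
s=viewer.snapshot("wrist"); cv2.imwrite("pics/w3.png",s["pixels"][:,:,::-1])
for X in ([610,-253.6,140],[557,-136.7,155.5],[605,-173.3,110]): print(wproj(s,X).round(1))
st=robot.read_state(); print(st["clock"],st["contact_force"])
```

```text
[283.1 192. ]
[310.7 384.3]
[264.5 291.4]
41.4917 [ 5.47876816e-01 -6.13704496e-01 -9.25682240e-05]
```

View pics/w3.png

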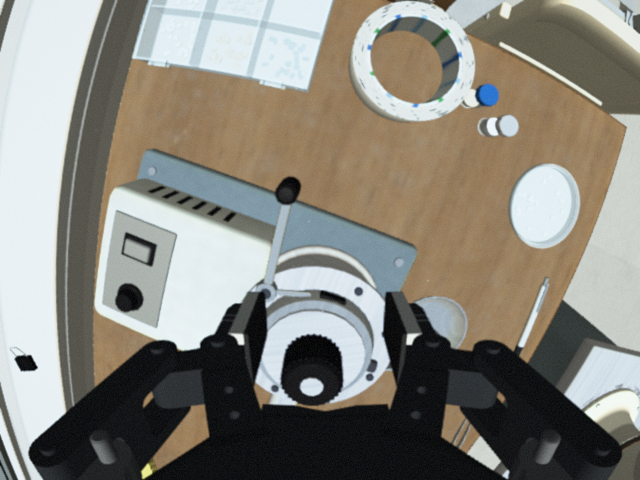

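The knob top is at (286,195) against a predicted (283,192). That is the same small calibration offset I saw at the open position, so the lever is locked. The bystanders are in place and the gripper is clear.

```bash
python3 -c "
from h import *
robot.hand_in(); print(robot.read_state()['clock'])"
```

```text
the job is handed in; nothing more can be done
the job is handed in; nothing more can be done
```

The dial is set 8 clicks open from its closed stop and the lock lever is fully forward. I handed the job in at about 41.5 s of the 64 s allowed; hand-in gives no verdict.

- **Closing:** The dial was 2 clicks open at the start. I turned it clockwise in small steps and felt the stop about 2.4° past the closed click. The wrist torque there was 0.43 N m, below the 0.65 N m limit.
- **Opening:** I turned it 120° anticlockwise. Eight separate detent cycles showed in the torque, and the last reading was close to zero (0.04 N m), so the dial is at rest in a click. The gap itself is too fine to measure, so this rests on the click count.
- **Locking:** I straddled the knob with the open jaws and pushed it forward to its hard end. The force rose to 5.7 N there, and the travel matched the expected distance to about 1 mm.
- **Last look:** The knob is within about 3 pixels of its predicted locked place, the same offset I saw at the open position. The gripper was clear of everything, and the vials, petri dish and catch pan in view looked undisturbed. The dropper bottle and brush were out of that picture, but the arm did not go near them.

No check failed or disagreed beyond small calibration offsets.

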